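# Tip a board frame over against the bench stop

## Task

Turn the board frame over so that its circuit board lies component side down: with the fingertips push the frame flat along the bench against the low steel stop bar, push its near edge on forward and up so that it tips up against the bar, and past its balance let it topple over by itself, to lie flat, upside down, on the far side of the bar. Only push it: do not pick it up or carry it over, and leave the flux tin, the loupe and the side cutters where they are.

Things in the scene. Friction and masses are not known exactly. Their poses are not given: they have to be found in the camera images.
- stop: low steel stop bar fixed to the bench: 12 mm deep (x), 220 mm long (y), 10 mm high. Origin at the centre of its underside, on the bench; its x axis is level and points away from the robot, across the bar. The near long face, against which the frame is pushed, lies at x = -6 mm.
- frame_center (a point): centre of the loose board frame (about 0.17 kg), half-way up: 100 mm along x (points roughly to the stop bar), 114 mm wide along y (120 over screw heads), 44 mm thick along z. Two grey side cheeks 100 x 5 x 44 mm at y = +-54.5 mm, two round bars between them at x = +-45 mm, a green board fixed half-way up between the bars. Components on +z: up at the start, down at the end
- near_bar (a point): middle of the frame's near round aluminium bar, on its axis, half-way up the frame: along y, 8 mm diameter, 104 mm long between the cheeks, bare from outside and below (18 mm free under it; the cheeks end 1 mm beyond it). With the frame home on the stop bar, pushing it forward and up tips the frame, in an arc of about 96 mm radius about the stop's near top edge. Axes as the frame's
- near_foot (a point): middle of the frame's lower near edge (x = -50 mm, level with the underside of the cheeks). The cheeks reach as far up as down, so the frame lies equally well either way up. Fingertips pressed forward on the near bar with a few newtons carry it up by friction as they rise, so upright fingers can tip the frame. Axes as the frame's
- far_foot (a point): middle of the frame's lower far edge (x = +50 mm, level with the underside of the cheeks): this edge meets the stop bar and stays down while the frame is tipped. Tipped about 80 degrees the frame topples over by itself; let go before that, it falls back. Axes as the frame's
- flux_tin: small round white tin, 38 mm diameter, 17 mm high, loose on the bench left of the stop bar; origin at the centre of its underside. To be left alone.
- loupe: black eye loupe, 35 mm diameter, 34 mm high, loose on the bench left of the frame; origin at the centre of its underside. To be left alone.
- side_cutter: side cutters with red handles, 113 x 126 x 12 mm, lying loose on the bench right of the stop bar; origin at the centre of its underside. To be left alone.
Things that resemble listed ones, but are neither listed nor needed, are in the scene too. There is more than one size of the part that bears frame_center; the job needs the larger.

How it is judged:
By the outcome, as a careful person would: the job done as asked, in the order asked, and still so for the second after the job is handed in, with the robot touching nothing.
It also fails if it takes over 43 s, if anything falls off the work surface, if the arm or the gripper's body presses on something with over 40 N, if the wrist force passes 120 N, or if a joint passes its speed limit or range.

## Robot

A 6-joint arm with a two-finger parallel gripper is mounted at the origin on a cart in front of the work surface, level with it; the furniture and walls round the work are solid. World frame = base frame: x ahead of the robot, y to its left, z up, the work surface at z = 0. Lengths are in m, angles in rad, forces in N, time in s.
With the tool pointing down it reaches from about 0.4 to 0.825 m from the base axis. Payload 7 kg.
Tool frame: the origin (TCP) lies midway between the tips of the shut fingers; the grasp point (between the pads) lies 19 mm behind it; z points along the fingers, y is the line along which they close (so a half turn about z gives the same grasp; the last joint's range is limited). The gripper opens to 88 mm and grips with 3 to 60 N. Pads are 19 mm wide; open, the fingers measure 130 mm over their backs; the gripper's body (78 mm by 193 mm) begins 47 mm behind the grasp point.
Start: joints at [-0.822, 0.359, 0.012, 0, -1.224, -0.288], TCP at [0.3, -0.605, 0.227] pointing down, gripper open.
Joint ranges: [-3.07, 3.07], [-1.43, 2.12], [-1.02, 1.25], [-3.03, 1.67], [-3.05, -0], [-3.03, 3.03]. Speed limits (rad/s): [2.39, 2.39, 3.01, 3.14, 3.14, 3.14].

## Interface

Orientations are given as [roll, pitch, yaw] about the fixed x, y, z axes, in that order (R = Rz(yaw) Ry(pitch) Rx(roll)).
In Python, from station import telemetry, eyes, ticket, recognise, trace gives the robot as it stands. The module is installed in compiled form; this text tells all that it offers.
- The arm moves only by the tool servo_tool, never from a script. Its argument "series" is a list that holds one entry, the list of rows, each a list of 4 numbers: the shift along the tool's x, y, z in mm, then the turn about the tool's z in rad. In form: [[[x, y, z, roll], ...]]. A call has exactly 10 rows; each row shifts and turns the commanded pose from where the row before left it, along the tool's axes as they then stand; what a row does not reach is not made up. A row lasts 1/12 s, in which the tool goes at most 41.7 mm and 7.16 degrees, less where a joint would pass 70% of its speed; a pose out of reach is approached as far as the arm can. A call is refused whole if a number of a shift passes 41.7 or a number of a turn 0.125, either way. A call with a gripper value outside its range is refused whole. "claw" is the gripper's target within -1 to 1 (shut at 1, half-way at 0, fully open at -1), set as the call begins (left out, the last holds). The fingers move at their own pace and stop on an object; "grip_force" is the grip in N (left out, the last holds). Time passes only in rows, so rows that do not move let the fingers close, or fill a call up. It gives the time, the measured TCP pose, the force, the opening and the grip force at its end, in the units of the state.
- telemetry.get_state(): the state, without advancing time (a new reading comes with each control period).
- eyes.grab_frame(name): name is "scene" or "side" or "wrist"; returns the picture (400x640x3 uint8, red, green, blue); there is no depth.
- eyes.calibration(name): a dict with "mtx" (3x3 intrinsics, pixels), "rvec" (rotation vector, rad) and "tvec" (3), from world to camera coordinates, as OpenCV has them. Camera axes: x right, y down, z forward; pixel columns grow to the right and rows downward; lengths in m; the calibration is good to about 2 mm. A picture is of the moment at which its call begins: read the wrist's pose just before it. calibration takes no time and is no camera call; for the wrist camera it gives the pose at the moment of the call.
- ticket.job_done(): hands the job in; it is judged then, once.
Trained networks look in the newest picture that a camera, given by its name, has taken for a name from the list of things; names that differ only in an ending like _2 or _b are one class to them, and where a whole thing is asked for, a point or a joint stands for the part that bears it (a point fixed in the world has none). Each returns a list of dicts, best first, with "conf" (0 to 1); they miss things now and then, are a little off and sometimes report something else, mostly with a low value. They report only what shows in the picture. A call takes as long as a camera call. They do not tell look-alikes from the thing itself.
- recognise(camera, name): "position" ([x, y, z] in m, in world coordinates, good to about 4 mm: the middle of the surface that is visible of it).
- trace(camera, name): "mask" (400x640 bool, what is visible of it).
The state is a dict: "t": time; "q": joint angles; "qd": joint speeds; "joint_efforts": joint torques, N m; "eef_pos": TCP position; "ee_rot": TCP orientation; "force": force on the tool from outside, world axes, zero at the start; "moment": the same for the moment, N m; "width": finger opening in m; "gripper_force": force on a finger pad.
Only numpy, scipy, OpenCV 4.12 (cv2) and the standard library are available. Lean on these libraries where they do the work, as an engineer would, in place of code of your own. Each camera call takes 0.05 s, during which the arm holds its last target. There are 200 camera calls.

## Working session

There is one attempt and no reset: what is moved stays moved. The work goes in short steps, Python scripts to look and compute and a tool call to move; the robot and the scene stay as the last step left them, time stands still between calls to the robot, and variables do not carry over. Pictures are saved under pics/ and viewed, at most 10 in all, crops included, and the job is handed in when it is done.

Besides the shell and the picture viewer there is one more tool, called after "Call:" as name(argument=value, ...), one argument or row to a line, values as JSON. servo_tool: Moves the arm, as the interface text tells. Its arguments: {"type":"object","properties":{"series":{"type":"array"},"claw":{"type":"number"},"grip_force":{"type":"number"}},"required":["series"]}

```bash
mkdir -p pics; cat > h.py <<'E'
import numpy as np, cv2
from station import telemetry, eyes, ticket, recognise, trace
def snap(c,f=None):
    im=eyes.grab_frame(c)
    if f: cv2.imwrite('pics/'+f,im[:,:,::-1])
    return im
def ray(c,u,v,z):
    k=eyes.calibration(c);R=cv2.Rodrigues(np.array(k['rvec'],float))[0];t=np.array(k['tvec'],float).ravel()
    d=R.T@np.linalg.inv(np.array(k['mtx']))@np.array([u,v,1.]);o=-R.T@t
    return o+d*(z-o[2])/d[2]
def proj(c,P):
    k=eyes.calibration(c)
    return cv2.projectPoints(np.array(P,float).reshape(-1,1,3),np.array(k['rvec'],float),np.array(k['tvec'],float),np.array(k['mtx'],float),None)[0].reshape(-1,2)
E
python3 - <<'E'
from h import *
s=telemetry.get_state();print({k:np.round(v,3) for k,v in s.items()})
a=snap('scene','s1.png')
for n in ['stop','frame_center','near_bar','flux_tin','loupe','side_cutter']:
    for r in recognise('scene',n): print(n,np.round(r['position'],3),round(r['conf'],2),proj('scene',r['position']).round())
b=snap('side','d1.png')
E
```

```text
{'t': np.float64(0.0), 'q': array([-0.822,  0.359,  0.011, -0.   , -1.224, -0.288]), 'qd': array([-0.001, -0.001, -0.   ,  0.001,  0.001,  0.   ]), 'joint_efforts': array([-0.0000e+00, -5.8272e+01,  2.9305e+01,  6.9970e+00,  7.0000e-03,
       -0.0000e+00]), 'eef_pos': array([ 0.3  , -0.604,  0.226]), 'ee_rot': array([ 3.14 , -0.   , -2.681]), 'force': array([-1.286,  0.171, -0.113]), 'moment': array([0.026, 0.012, 0.048]), 'gripper_force': np.float64(0.0), 'width': np.float64(0.088)}
stop [0.643 0.238 0.01 ] 0.78 [[274. 224.]]
frame_center [0.527 0.256 0.022] 0.7 [[315. 242.]]
frame_center [0.408 0.4   0.016] 0.59 [[336. 319.]]
near_bar [0.524 0.26  0.027] 0.96 [[315. 243.]]
near_bar [0.409 0.404 0.017] 0.79 [[335. 320.]]
near_bar [0.554 0.023 0.009] 0.33 [[347. 181.]]
near_bar [0.64  0.236 0.01 ] 0.21 [[276. 224.]]
flux_tin [0.702 0.387 0.018] 0.54 [[214. 258.]]
flux_tin [0.551 0.022 0.009] 0.27 [[348. 181.]]
loupe [0.528 0.427 0.025] 0.59 [[273. 302.]]
side_cutter [0.551 0.019 0.006] 0.94 [[349. 181.]]
```

View pics/s1.png

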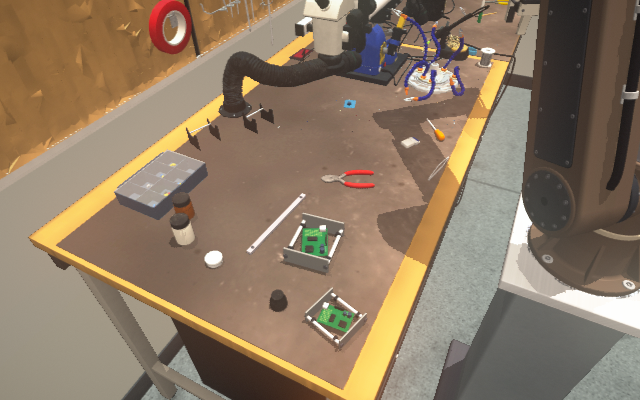

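View pics/d1.png

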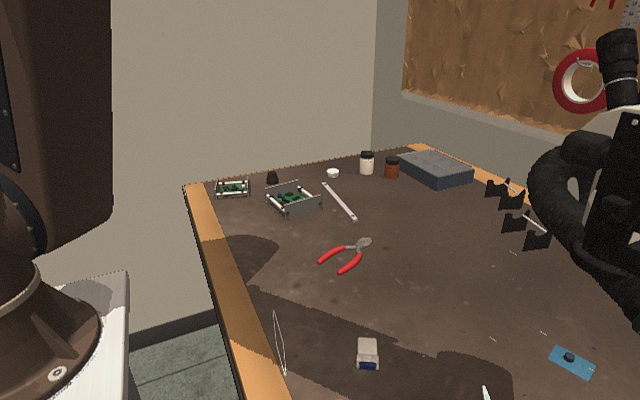

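The scene picture shows two frames: A at (315,242), near the steel bar, and B at (336,319), which is lower and has its board lower down. The bar runs from (250,250) to (304,196), the loupe is at (278,300), the tin at (213,259) and the cutters at (349,180). I'll confirm the sizes in an enlarged crop and with the masks.

```bash
python3 - <<'E'
from h import *
a=snap('scene')
cv2.imwrite('pics/c1.png',cv2.resize(a[180:360,230:390],None,fx=3.3,fy=3.3,interpolation=cv2.INTER_CUBIC)[:,:,::-1])
for n,z in [('stop',0.01),('frame_center',0.044)]:
  for r in trace('scene',n):
    m=r['mask'].astype(np.uint8);v,u=np.nonzero(m)
    P=np.array([ray('scene',x,y,z)[:2] for x,y in zip(u,v)],np.float32)
    box=cv2.minAreaRect(P*1000);print(n,round(r['conf'],2),m.sum(),(u.mean(),v.mean()),box, cv2.boxPoints(box).round())
E
```

```text
stop 0.68 509 (np.float64(275.4479371316306), np.float64(224.23968565815323)) ((638.1516723632812, 226.38116455078125), (223.54269409179688, 18.118106842041016), 84.83551788330078) [[619. 116.]
 [637. 114.]
 [657. 337.]
 [639. 339.]]
frame_center 0.84 1761 (np.float64(335.1885292447473), np.float64(317.8881317433277)) ((404.2708740234375, 412.8232116699219), (82.25907135009766, 97.20867156982422), 73.82953643798828) [[346. 387.]
 [439. 360.]
 [462. 439.]
 [369. 466.]]Traceback (most recent call last):
  File "<stdin>", line 7, in <module>
  File "h.py", line 8, in ray
    k=eyes.calibration(c);R=cv2.Rodrigues(np.array(k['rvec'],float))[0];t=np.array(k['tvec'],float).ravel()
ValueError: time passes only in moves, steps and waits
```

View pics/c1.png

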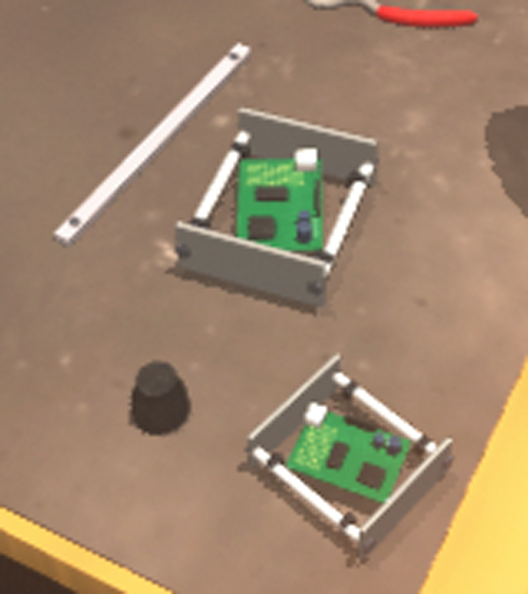

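The crop shows A (upper frame, tall cheeks, bars parallel to the steel bar) is clearly the larger, and it lies next to the stop. B (lower right) is smaller and turned away. A is the one meant. Next I'll get its pose from the corner pixels.

```bash
python3 - <<'E'
from h import *
c=np.array([[178,225],[328,263],[240,110],[377,143],[57,237],[243,45]])/3.3+[230,180]
names=['L far','L near','R far','R near','stopL','stopR']
P=[ray('scene',*p,0.044 if i<4 else 0.01) for i,p in enumerate(c)]
for n,p in zip(names,P):print(n,p.round(4))
P=np.array(P)
print('len',np.linalg.norm(P[0]-P[1]),np.linalg.norm(P[2]-P[3]),'width',np.linalg.norm(P[0]-P[2]),np.linalg.norm(P[1]-P[3]),'ctr',P[:4].mean(0))
x=P[0]+P[2]-P[1]-P[3];y=P[0]+P[1]-P[2]-P[3];s=P[4]-P[5]
print('yaw x',np.degrees(np.arctan2(x[1],x[0])),'y',np.degrees(np.arctan2(-y[0],y[1])),'stop',np.degrees(np.arctan2(-s[0],s[1])))
m=trace('scene','frame_center')
for r in m:
    v,u=np.nonzero(r['mask']);print(r['conf'],u.mean(),v.mean(),len(u))
print(telemetry.get_state()['t'])
E
```

```text
L far [0.5681 0.315  0.044 ]
L near [0.4698 0.3003 0.044 ]
R far [0.5821 0.2074 0.044 ]
R near [0.4849 0.1945 0.044 ]
stopL [0.6516 0.3356 0.01  ]
stopR [0.6311 0.1159 0.01  ]
len 0.0993871406942495 0.0980800501250308 width 0.10846642392172774 0.10689728892567403 ctr [0.52626359 0.25428546 0.044     ]
yaw x 8.026902411243265 y 7.760328734712514 stop -5.343507512324012
0.84 335.1885292447473 317.8881317433277 1761
0.58 314.2957746478873 241.79691049522944 2201
0.6
```

Call:
servo_tool(
  series=[
    [[-33.7,22.9,0,0],[-33.7,22.9,0,0],[-33.7,22.9,0,0],[-33.7,22.9,0,0],[-33.7,22.9,0,0],[-33.7,22.9,0,0],[-33.7,22.9,0,0],[-33.7,22.9,0,0],[-33.7,22.9,0,0],[-33.7,22.9,0,0]],
  ],
  claw=-0.14,
)

```text
t: 1.43
eef_pos: [0.5008, -0.2477, 0.227]
ee_rot: [-3.141, 0.001, -2.681]
force: [1.2, 0.8, -0.8]
width: 0.0504
gripper_force: 0.0
```

Call:
servo_tool(
  series=[
    [[-9.3,34.5,5,0],[-9.3,34.5,5,0],[-9.3,34.5,5,0],[-9.3,34.5,5,0],[-9.3,34.5,5,0],[-9.3,34.5,5,0],[-9.3,34.5,5,0],[-9.3,34.5,5,0],[-9.3,34.5,5,0],[-9.3,34.5,5,0]],
  ],
)

```text
t: 2.27
eef_pos: [0.4294, 0.1024, 0.1768]
ee_rot: [3.141, 0.001, -2.681]
force: [0.1, -0.8, -0.8]
width: 0.0502
gripper_force: 0.0
```

Call:
servo_tool(
  series=[
    [[-3.2,14.7,8,0.0553],[-3.2,14.7,8,0.0553],[-3.2,14.7,8,0.0553],[-3.2,14.7,8,0.0553],[-3.2,14.7,8,0.0553],[-3.2,14.7,8,0.0553],[-3.2,14.7,8,0.0553],[-3.2,14.7,8,0.0553],[-3.2,14.7,8,0.0553],[-3.2,14.7,8,0.0553]],
  ],
)

```text
t: 3.1
eef_pos: [0.4305, 0.2502, 0.0964]
ee_rot: [3.141, 0.0, 3.047]
force: [-0.0, -0.5, -0.6]
width: 0.0499
gripper_force: 0.0
```

```bash
python3 - <<'E'
from h import *
a=snap('wrist','w1.png')
for n in ['near_bar','frame_center']:
    for r in recognise('wrist',n): print(n,np.round(r['position'],4),round(r['conf'],2),proj('wrist',r['position']).round())
b=snap('scene')
cv2.imwrite('pics/s2.png',cv2.resize(b[120:320,200:420],None,fx=3,fy=3)[:,:,::-1])
E
```

```text
near_bar [0.5241 0.2506 0.0257] 0.87 [[330. 307.]]
near_bar [0.4062 0.3961 0.0162] 0.79 [[490. 167.]]
frame_center [0.5211 0.2485 0.0233] 0.9 [[328. 303.]]
frame_center [0.4085 0.3987 0.0177] 0.77 [[494. 170.]]
```

View pics/w1.png

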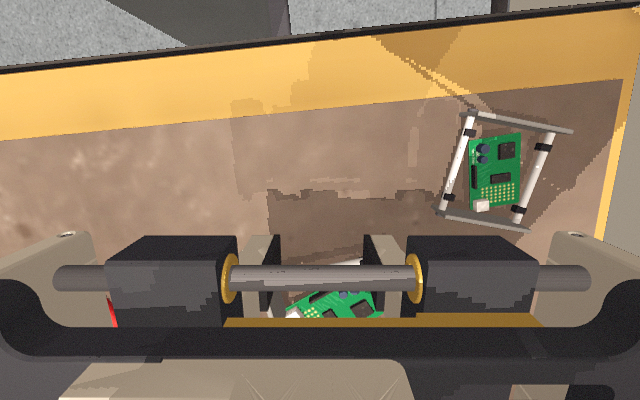

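View pics/s2.png

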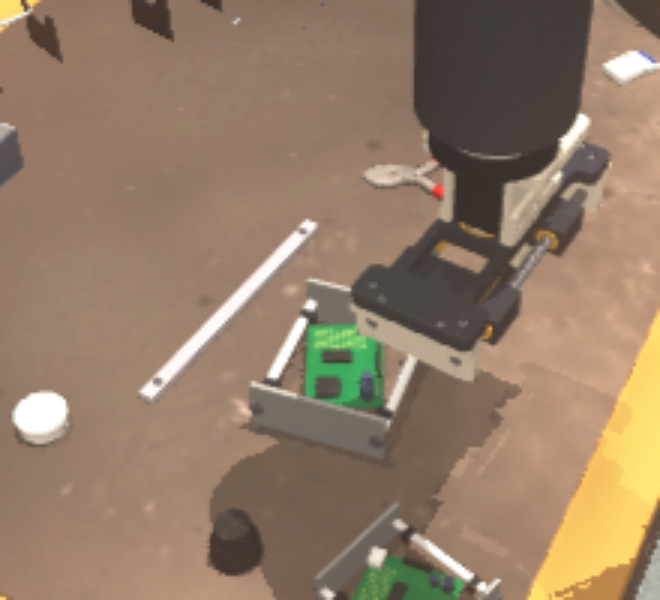

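The wrist camera looks back toward the robot and shows small frame B at (505,170). In the scene crop the gripper is behind and above large frame A (320,370), lined up with the bar from (150,390) to (310,230). Next I descend and push.

Call:
servo_tool(
  series=[
    [[0,0,10,0],[0,0,10,0],[0,0,10,0],[0,0,10,0],[0,0,10,0],[0,0,10,0],[0,0,10,0],[0,0,10,0],[0,0,7,0],[0,0,0,0]],
  ],
)

```text
t: 4.13
eef_pos: [0.4295, 0.248, 0.0079]
ee_rot: [-3.139, -0.002, 3.049]
force: [0.5, -0.0, 0.2]
width: 0.0504
gripper_force: 0.0
```

Call:
servo_tool(
  series=[
    [[-7,0,0,0],[-7,0,0,0],[-7,0,0,0],[-7,0,0,0],[-7,0,0,0],[-6,0,0,0],[-6,0,0,0],[-6,0,0,0],[-6,0,0,0],[-6,0,0,0]],
  ],
)

```text
t: 4.97
eef_pos: [0.4956, 0.2433, 0.0096]
ee_rot: [-3.142, -0.0, 3.049]
force: [-1.5, 0.6, 1.5]
width: 0.0502
gripper_force: 1.1
```

Call:
servo_tool(
  series=[
    [[-4,0,0,0],[-4,0,0,0],[-4,0,0,0],[-4,0,0,0],[-3,0,0,0],[-3,0,0,0],[-2,0,0,0],[-2,0,0,0],[-2,0,0,0],[0,0,0,0]],
  ],
)

```text
t: 5.8
eef_pos: [0.5232, 0.2405, 0.0095]
ee_rot: [-3.141, -0.0, 3.049]
force: [-0.6, -0.9, 0.0]
width: 0.0498
gripper_force: 0.3
```

```bash
python3 - <<'E'
from h import *
s=telemetry.get_state();print(s['eef_pos'],s['force'])
b=snap('scene')
cv2.imwrite('pics/s3.png',cv2.resize(b[160:300,220:380],None,fx=4,fy=4)[:,:,::-1])
E
```

```text
[0.52323408 0.24053985 0.00950781] [-0.62226123 -0.94495585  0.00115886]
```

View pics/s3.png

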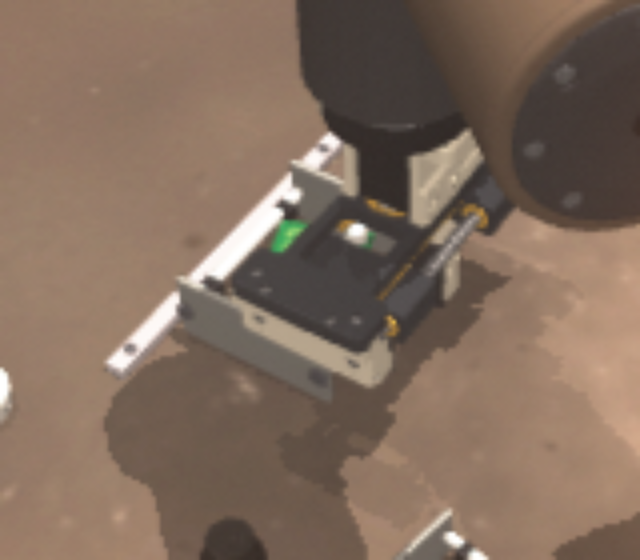

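The frame is squared up with the stop bar: its left cheek's far corner is at about (265,230) and nearly touches the bar. I press on slowly.

Call:
servo_tool(
  series=[
    [[-1,0,0,0],[-1,0,0,0],[-1,0,0,0],[-1,0,0,0],[-1,0,0,0],[-1,0,0,0],[0,0,0,0],[0,0,0,0],[0,0,0,0],[0,0,0,0]],
  ],
)

```text
t: 6.68
eef_pos: [0.5289, 0.2401, 0.0095]
ee_rot: [-3.141, -0.0, 3.049]
force: [-1.0, -0.5, 0.6]
width: 0.05
gripper_force: 0.9
```

Call:
servo_tool(
  series=[
    [[-1,0,0,0],[-1,0,0,0],[-1,0,0,0],[-1,0,0,0],[-1,0,0,0],[0,0,0,0],[0,0,0,0],[0,0,0,0],[0,0,0,0],[0,0,0,0]],
  ],
)

```text
t: 7.52
eef_pos: [0.5294, 0.2397, 0.0094]
ee_rot: [-3.14, -0.006, 3.049]
force: [-25.4, 9.2, 14.5]
width: 0.0499
gripper_force: 13.1
```

Home on the stop: contact is at TCP x≈0.529, and stiffness is about 5 N/mm. Now I ease off, lower the tips slightly and follow the arc upwards.

Call:
servo_tool(
  series=[
    [[2,0,4,0],[-0.5,0,-3.3,0],[-0.6,0,-3.3,0],[-0.7,0,-3.3,0],[-0.8,0,-3.3,0],[-1,0,-3.3,0],[-1.1,0,-3.3,0],[-1.2,0,-3.3,0],[-1.4,0,-3.3,0],[-1.5,0,-3.3,0]],
  ],
)

```text
t: 8.35
eef_pos: [0.5378, 0.2388, 0.0348]
ee_rot: [-3.14, -0.004, 3.049]
force: [-15.2, 3.5, 5.6]
width: 0.0498
gripper_force: 7.5
```

```bash
python3 - <<'E'
from h import *
s=telemetry.get_state();print(s['eef_pos'],s['force'])
b=snap('scene');d=snap('side')
cv2.imwrite('pics/s4.png',np.hstack([cv2.resize(b[160:300,240:380],None,fx=2.8,fy=2.8),cv2.resize(d[120:260,240:380],None,fx=2.8,fy=2.8)])[:,:,::-1])
E
```

```text
[0.53778627 0.23882389 0.03479809] [-15.19466838   3.51574068   5.58479357]
```

View pics/s4.png

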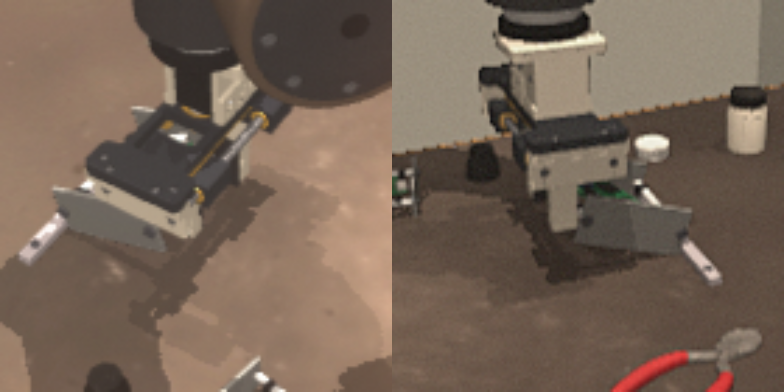

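The frame is tipping: its near cheek edge has lifted at (165,250) in the left view, with the far edge still against the bar. I continue along the arc.

Call:
servo_tool(
  series=[
    [[-2.6,0,-5,0],[-2.9,0,-4.9,0],[-3.2,0,-4.7,0],[-3.5,0,-4.5,0],[-3.7,0,-4.3,0],[-4,0,-4,0],[-4.2,0,-3.9,0],[-4.5,0,-3.5,0],[-4.6,0,-3.3,0],[-4.9,0,-3,0]],
  ],
)

```text
t: 9.28
eef_pos: [0.5795, 0.2357, 0.0768]
ee_rot: [3.141, 0.001, 3.049]
force: [-0.2, -0.7, 0.2]
width: 0.05
gripper_force: 0.3
```

```bash
python3 - <<'E'
from h import *
s=telemetry.get_state();print(s['eef_pos'],s['force'])
b=snap('scene');d=snap('side')
cv2.imwrite('pics/s5.png',np.hstack([cv2.resize(b[140:280,220:360],None,fx=2.8,fy=2.8),cv2.resize(d[120:260,240:380],None,fx=2.8,fy=2.8)])[:,:,::-1])
E
```

```text
[0.57950127 0.2357349  0.07678056] [-0.18856922 -0.66379395  0.23502523]
```

View pics/s5.png

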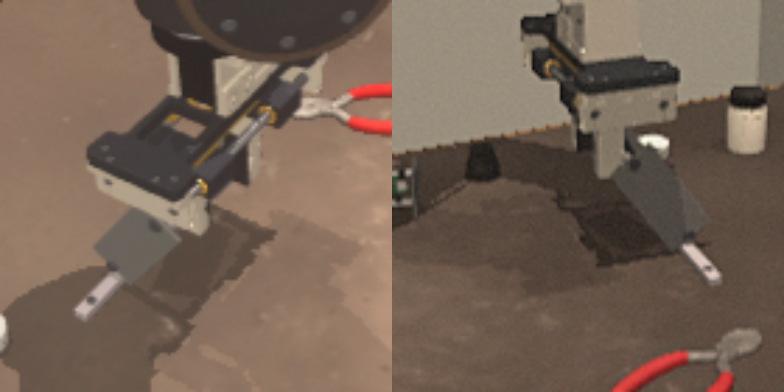

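The frame is at about 50° with the far edge held at the bar; the force is low. I carry on towards balance.

Call:
servo_tool(
  series=[
    [[-4,0,-2,0],[-4,0,-1.8,0],[-4,0,-1.6,0],[-4,0,-1.4,0],[-3.5,0,-1.2,0],[-3.5,0,-1,0],[-3,0,-0.9,0],[-3,0,-0.8,0],[-3,0,-0.7,0],[-3,0,-0.6,0]],
  ],
)

```text
t: 10.22
eef_pos: [0.6138, 0.2324, 0.0884]
ee_rot: [3.142, 0.0, 3.049]
force: [-0.4, 0.5, -0.1]
width: 0.0497
gripper_force: 0.0
```

Call:
servo_tool(
  series=[
    [[-2,0,0,0],[-2,0,0,0],[-2,0,0,0],[-2,0,0,0],[-2,0,0,0],[-2,0,0,0],[-2,0,0,0],[0,0,0,0],[0,0,0,0],[0,0,0,0]],
  ],
)

```text
t: 11.05
eef_pos: [0.6274, 0.2311, 0.0883]
ee_rot: [-3.142, -0.0, 3.049]
force: [-0.2, -0.2, 0.7]
width: 0.0494
gripper_force: 0.0
```

```bash
python3 - <<'E'
from h import *
s=telemetry.get_state();print(s['eef_pos'],s['force'])
b=snap('scene');d=snap('side')
cv2.imwrite('pics/s6.png',np.hstack([cv2.resize(b[130:270,190:330],None,fx=2.8,fy=2.8),cv2.resize(d[120:260,260:400],None,fx=2.8,fy=2.8)])[:,:,::-1])
E
```

```text
[0.62740393 0.23106497 0.08833055] [-0.24458352 -0.17478099  0.74677582]
```

View pics/s6.png

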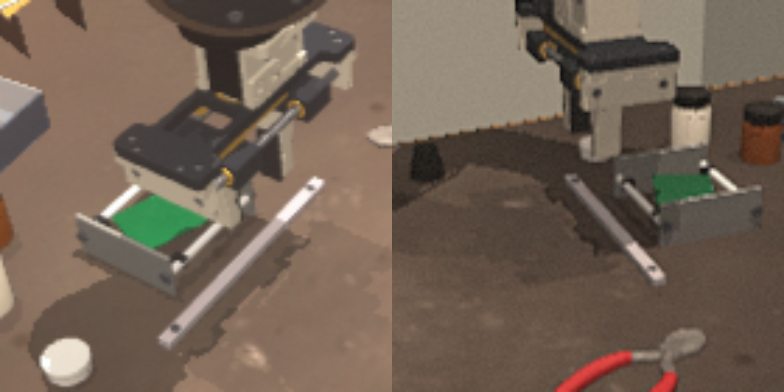

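The frame has toppled past the bar and lies upside down with the bare board face up, clear of the stop; the tin (66,362) and cutters are unmoved. I retreat upwards.

Call:
servo_tool(
  series=[
    [[10,0,-12,0],[10,0,-12,0],[10,0,-12,0],[10,0,-12,0],[10,0,-12,0],[10,0,-12,0],[10,0,-12,0],[10,0,-12,0],[0,0,0,0],[0,0,0,0]],
  ],
)

```text
t: 11.98
eef_pos: [0.5475, 0.239, 0.1859]
ee_rot: [3.14, 0.002, 3.05]
force: [0.5, 0.0, -0.4]
width: 0.05
gripper_force: 0.0
```

```bash
python3 - <<'E'
from h import *
a=snap('scene','s7.png')
for n in ['frame_center','flux_tin','loupe','side_cutter']:
    for r in recognise('scene',n)[:2]: print(n,np.round(r['position'],3),round(r['conf'],2))
E
```

```text
frame_center [0.716 0.226 0.021] 0.79
frame_center [0.411 0.402 0.015] 0.74
flux_tin [0.705 0.389 0.019] 0.78
flux_tin [0.64  0.236 0.009] 0.21
loupe [0.526 0.428 0.028] 0.82
side_cutter [0.549 0.018 0.007] 0.88
```

View pics/s7.png

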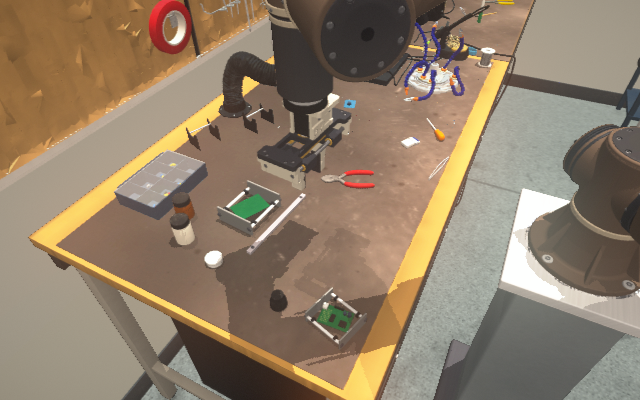

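The frame lies flat and component side down beyond the bar, at (250,207). The tin, loupe, cutters and small frame are where they were, and the arm is clear.

```bash
python3 -c "
from h import *
print(ticket.job_done())"
```

```text
the job is handed in; nothing more can be done
None
```

I tipped the larger board frame over the stop bar by pushing only; it lies flat, component side down, on the far side, the tin, loupe and cutters are where they were, and I handed the job in at about 12 s of the 43 s.

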